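# Weigh the portion pail on the sprung hook scale

### The job

Weigh the lidded steel pail: hang it by its pointed bail on the hook of the spring scale, letting the hook take the weight gently, and let go only once the spring carries the whole weight, so that the hook never snaps or bounces up or down and is never dragged to the bottom of its travel. Let it settle until it hangs free and still, hands off, for a full second, then take hold again, lift it gently off the hook and set it down (not drop it) upright in the middle of the round cork trivet and let go. Leave the bowls, the tumbler and the spoon where they are.

Things in the scene. Friction and masses are not known exactly. Their poses are not given: they have to be found in the camera images.
- pail_grip (a point): Centre of the black upright grip on top of the pail, a square post 16 x 16 mm, 48 mm tall (24 mm of it above and below this point), the place to hold the pail. Axes: z up through the grip, x and y square to its faces. The bail lies in the y-z plane, so the hook must pass through it along this x axis (either way round). The pail's underside is 162 mm below.
- pail_bail (a point): Peak of the pail's rigid bail (8 mm round steel bar, centre line), 32 mm below the grip's centre. From here the bail slopes down to both sides (26 mm down at 36 mm out along y), then to the lid; the clear window under the peak is 61 mm high and 64 mm wide. When hung, the peak rests in the hook's trough, 8 mm above point hook.
- pail_foot (a point): Centre of the pail's underside.
- hook (a point): Lowest point of the hook's trough (centre line of its 8 mm round bar), 260 mm above the counter when unloaded. x points along the bar from the open tip to the scale's post, z up. The tip ends 28 mm towards -x and tops out 18 mm above this point; towards +x the bar climbs 16 mm in 30 mm and 35 mm in 75 mm. It only moves up and down.
- scale (a joint): Hook travel downwards, m: 0 unloaded, 0.125 at the bottom stop (keep below 0.118). Spring 70 N/m, lightly damped; the pail stretches it 35 to 105 mm by its weight. While the pail is held this only follows the hand and does not show the weight. Never faster than 0.15 m/s in the hand, nor 0.06 m/s left to itself, as happens if the pail is let go more than about 0.3 N out of balance.
- trivet_top (a point): Centre of the upper face of the round cork trivet, 130 mm across and 12 mm thick, fixed to the counter.
- bowls: Stack of small yellow bowls 116 mm across, about 78 mm tall, origin under its centre. Bystander.
- tumbler: Steel tumbler 68 mm across, 100 mm tall, origin under its centre. Bystander.
- ladle: Steel spoon lying on the counter, about 200 mm long along its x axis. Bystander.
- pail: The steel pail, a closed can 90 mm across and 64 mm tall with its lid; with bail and grip 186 mm. Weight unknown, 0.25 to 0.75 kg, centred below the grip. Origin: centre of its underside; axes as those of point pail_grip.
- trivet: The trivet; its origin is the centre of its underside.
- stand: The scale's fixed stand; origin on the counter straight below the hook, x as the hook's x. Its 10 mm thick, 130 mm wide base plate runs from 40 mm in front of the hook (-x) to 210 mm behind; the post stands 165 mm behind the hook and is 332 mm tall; the black carriage of the hook on it begins 145 mm behind.
Mind the look-alikes: they are no part of the job. Of the things shaped like the trivet, the cork one is meant.

How it is judged:
By the outcome, as a careful person would: the job done as asked, in the order asked, and still so for the second after the job is handed in, with the robot touching nothing.
It also fails if it takes over 67 s, if anything falls off the work surface, if the arm or the gripper's body presses on something with over 40 N, if the wrist force passes 120 N, or if a joint passes its speed limit or range.

### The arm

A 7-joint arm with a two-finger parallel gripper is mounted at the origin on the work surface. World frame = base frame: x ahead of the robot, y to its left, z up, the work surface at z = 0. Lengths are in m, angles in rad, forces in N, time in s.
With the tool pointing down it reaches from about 0.4 to 0.875 m from the base axis. Payload 19.3 kg.
Tool frame: the origin (TCP) lies on the front face of the gripper's body, between the roots of the fingers; the fingertips stand 73 mm ahead of it and the grasp point (between the pads) lies 54 mm ahead of it (ctrl.grip_depth is the distance from the TCP to the grasp point, in m); z points along the fingers, y is the direction in which the jaws open and shut (so a half turn about z gives the same grasp; the last joint's range is limited). The gripper opens to 85 mm and grips with 20 to 120 N. Pads are 22 mm wide; open, the fingers measure 114 mm over their backs; the gripper's body (76 mm by 85 mm) begins 54 mm behind the grasp point. The pads swing forward as they close: fully open they stand 13 mm farther back than shut.
Start: joints at [1.204, 0.521, -0.036, 1.599, 0.021, 1.021, -0.113], TCP at [0.183, -0.598, 0.304] pointing down, gripper open.
Joint ranges: [-2.91, 2.91], [-0.3, 2.13], [-1.5, 1.42], [0.17, 2.43], [-1.26, 4.41], [0.16, 1.93], [-2.52, 2.52]. Speed limits (rad/s): [1.89, 1.89, 2.39, 2.39, 3.01, 3.01, 3.01].

### API

Orientations are given as a unit quaternion [w, x, y, z].
In Python, from cell import ctrl gives the robot as it stands. The module is installed in compiled form; this text tells all that it offers.
- The arm moves only by the tool play_rows, never from a script. Its argument "motion" is a list that holds one entry, the list of rows, each a list of 6 numbers: the shift along the world's x, y, z in m, then the turn, a rotation vector about the world's x, y, z in degrees. In form: [[[tx, ty, tz, wx, wy, wz], ...]]. A call has 1 to 8 rows; each row is the pose to reach, as a shift and turn from the pose measured when the call began; what a row does not reach only later rows make up. A row lasts 1/8 s, in which the tool goes at most 62.5 mm and 10.7 degrees, less where a joint would pass 70% of its speed; a pose out of reach is approached as far as the arm can. A call with a gripper value outside its range is refused whole. "jaw" is the closure, from 0 (fully open) to 1 (shut), set as the call begins (left out, the last holds). The fingers move at their own pace and stop on an object; the grip force is fixed at half the most. Time passes only in rows, so rows that repeat a pose let the fingers close. It gives the time, the measured TCP pose, the force and the opening at its end, in the units of the state.
- ctrl.get_obs(): the state, without advancing time (a new reading comes with each control period).
- ctrl.camera(name): name is "side" or "top"; returns a dict with "color" (400x640x3 uint8, red, green, blue), "fx", "fy", "cx", "cy" (pixels), "T" (4x4, takes a point from camera to world coordinates). Camera axes: x right, y down, z forward; pixel columns grow to the right and rows downward; lengths in m; the calibration is good to about 2 mm. A picture is of the moment at which its call begins. There is no depth.
- ctrl.finish_job(): hands the job in, once; it reports no verdict.
The state is a dict: "t": time; "qpos": joint angles; "qd": joint speeds; "joint_torque": joint torques, N m; "ee_pos": TCP position; "tool_rot": TCP orientation; "wrist_force": force on the tool from outside, world axes, zero at the start; "moment": the same for the moment, N m; "gripper_width": opening from 0.0 (shut) to 1.0 (fully open).
Only numpy, scipy, OpenCV 4.12 (cv2) and the standard library are available. Lean on these libraries where they do the work, as an engineer would, in place of code of your own. Each camera call takes 0.05 s, during which the arm holds its last target. There are 200 camera calls.

## Working session

There is one attempt and no reset: what is moved stays moved. The work goes in short steps, Python scripts to look and compute and a tool call to move; the robot and the scene stay as the last step left them, time stands still between calls to the robot, and variables do not carry over. Pictures are saved under pics/ and viewed, about 8 in all and at most 12, crops included, and the job is handed in when it is done.

Besides the shell and the picture viewer there is one more tool, called after "Emit:" as name([rows], argument=value, ...), one row to a line, values as JSON. play_rows: Moves the arm, as the interface text tells. Its arguments: {"type":"object","properties":{"motion":{"type":"array"},"jaw":{"type":"number"}},"required":["motion"]}

```bash
mkdir -p pics
cat > h.py <<'E'
import numpy as np, cv2
from cell import ctrl
def snap(n,f):
    c=ctrl.camera(n); cv2.imwrite(f'pics/{f}.png',c['color'][:,:,::-1]); np.savez(f'pics/{f}.npz',**c); return c
def load(f): return np.load(f'pics/{f}.npz')
def ray(c,u,v):
    d=c['T'][:3,:3]@np.array([(u-c['cx'])/c['fx'],(v-c['cy'])/c['fy'],1]); return c['T'][:3,3],d
def onz(c,u,v,z):
    o,d=ray(c,u,v); return o+d*(z-o[2])/d[2]
def proj(c,p):
    q=np.linalg.inv(c['T'])@np.append(p,1); return np.array([c['fx']*q[0]/q[2]+c['cx'],c['fy']*q[1]/q[2]+c['cy']])
def tri(c1,a,c2,b):
    o1,d1=ray(c1,*a);o2,d2=ray(c2,*b)
    s=np.linalg.lstsq(np.c_[d1,-d2],o2-o1,rcond=None)[0]
    p,q=o1+s[0]*d1,o2+s[1]*d2
    return (p+q)/2,np.linalg.norm(p-q)
E
python3 - <<'E'
from h import *
np.set_printoptions(precision=3,suppress=True)
for n in('side','top'):
    c=snap(n,n+'0');print(n,c['fx'],c['cx'],c['cy'],c['T'])
o=ctrl.get_obs();print(o,ctrl.grip_depth)
E
```

```text
side 468.04763177020163 315.8254937510508 202.93227201752558 [[-0.949 -0.231  0.215  0.187]
 [-0.316  0.71  -0.63   0.985]
 [-0.007 -0.665 -0.747  1.282]
 [ 0.     0.     0.     1.   ]]
top 426.63158746169677 314.0902043504751 195.88726759441352 [[-0.024 -0.996  0.091  0.369]
 [-1.     0.024  0.     0.058]
 [-0.003 -0.091 -0.996  1.551]
 [ 0.     0.     0.     1.   ]]
{'t': 0.1, 'qpos': array([ 1.204,  0.522, -0.036,  1.6  ,  0.021,  1.021, -0.113]), 'qd': array([ 0.001, -0.   ,  0.002, -0.002, -0.   ,  0.   , -0.002]), 'joint_torque': array([  0.002, -92.85 ,   1.984, -37.053,   0.018,   0.005,   0.   ]), 'ee_pos': array([ 0.183, -0.597,  0.303]), 'tool_rot': array([-0.   ,  0.989,  0.148, -0.   ]), 'wrist_force': array([ 0.537, -0.931,  0.867]), 'moment': array([-0.023, -0.023, -0.011]), 'gripper_width': 1.0004153874435062} 0.0539
```

View pics/side0.png

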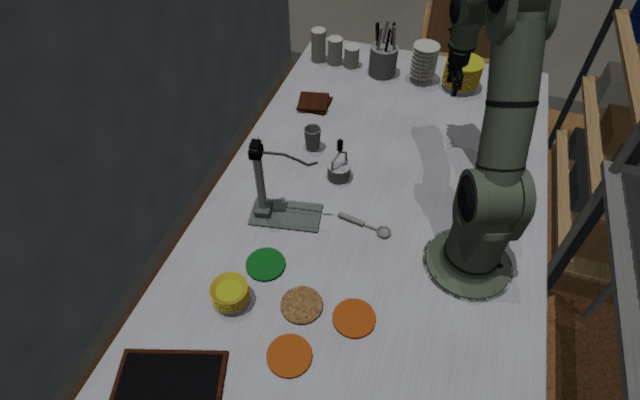

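View pics/top0.png

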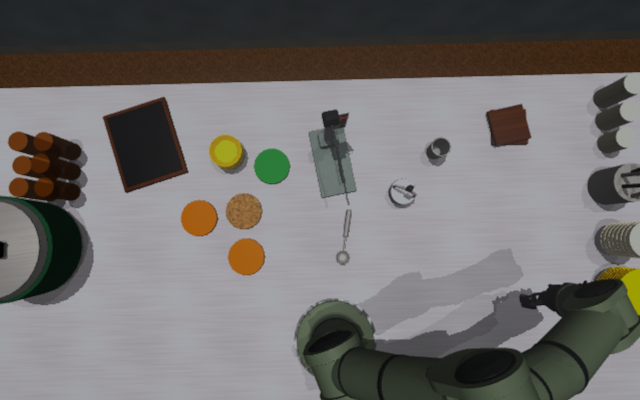

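The top view shows the pail at about (402,193), the scale at (333,160), the cork trivet at (244,211), the spoon at (345,235) and the tumbler at (438,150). Next I'll view zoomed crops of the pail and hook.

Run:
```python
from h import *
a=cv2.imread('pics/top0.png');b=cv2.imread('pics/side0.png')
def z(i,x,y,w,h,k): return cv2.resize(i[y:y+h,x:x+w],None,fx=k,fy=k,interpolation=cv2.INTER_CUBIC)
im=np.vstack([np.hstack([z(a,375,165,50,50,6),z(a,305,100,75,50,6)]),np.hstack([z(b,310,135,50,50,6),z(b,245,130,75,50,6)])])
cv2.imwrite('pics/crop0.png',im)
# trivet
h=cv2.cvtColor(a,cv2.COLOR_BGR2HSV); print(h[211,244],h[218,199])
c=load('top0')
m=cv2.inRange(h,(8,60,60),(22,190,230)); m[:,:220]=0;m[:,275:]=0;m[:190]=0;m[236:]=0
M=cv2.moments(m,True);u,v=M['m10']/M['m00'],M['m01']/M['m00'];print(M['m00'],u,v,onz(c,u,v,.012),cv2.boundingRect(m))
```

```text
[ 16 146 136] [ 15 224 164]
1003.0 243.38783649052843 210.90329012961118 [0.46137881 0.31580863 0.012     ] (226, 194, 36, 35)
```

View pics/crop0.png

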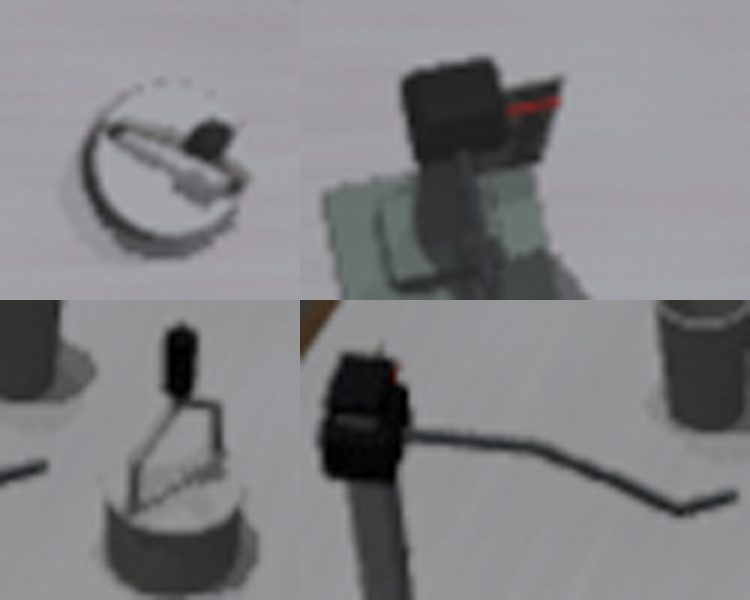

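The crops show the grip at top (409.7,188.3) and side (340.2,145.4), and the bail shoulders at side (332.5,162) and (346.2,152.5). The hook trough is at side (308.3,165.3), its tip at (317.5,162.5) and its bend at (284.2,153.8).

Run:
```python
from h import *
np.set_printoptions(precision=3,suppress=True)
s,t=load('side0'),load('top0')
print('grip tri',tri(s,(340.2,145.4),t,(409.7,188.3)),onz(s,340.2,145.4,.162),onz(t,409.7,188.6,.186))
a,b=onz(s,332.5,162,.104),onz(s,346.2,152.5,.104);print('bail',a,b,(a+b)/2,np.linalg.norm(a-b),np.degrees(np.arctan2(*(a-b)[[1,0]])))
a,b=onz(t,394.2,186.3,.104),onz(t,414.7,195.8,.104);print('bailtop',a,b,(a+b)/2,np.linalg.norm(a-b),np.degrees(np.arctan2(*(a-b)[[1,0]])))
k=onz(s,308.3,165.3,.26);tip=onz(s,317.5,162.5,.276);be=onz(s,284.2,153.8,.295);ca=onz(s,263.3,152.5,.30)
print('hook',k,tip,be,ca)
for n,p in(('tip',tip),('be',be)): d=p-k;print(n,np.linalg.norm(d[:2]),np.degrees(np.arctan2(d[1],d[0])))
# stand plate by colour, top & side
im=cv2.imread('pics/top0.png');h=cv2.cvtColor(im,cv2.COLOR_BGR2HSV);print(h[180,325],h[190,345])
m=cv2.inRange(h,(60,25,60),(100,90,170));m[:120]=0;m[205:]=0;m[:,:300]=0;m[:,365:]=0
r=cv2.minAreaRect(cv2.findNonZero(m));bx=cv2.boxPoints(r);P=np.array([onz(t,*q,.01) for q in bx]);print(P)
for i in range(4):
  d=P[i]-P[i-1];print(np.linalg.norm(d),np.degrees(np.arctan2(d[1],d[0])))
```

```text
grip tri (array([ 0.514, -0.255,  0.157]), np.float64(0.00046390132181647827)) [ 0.513 -0.25   0.162] [ 0.51  -0.249  0.186]
bail [ 0.531 -0.218  0.104] [ 0.497 -0.283  0.104] [ 0.514 -0.25   0.104] 0.0730614561284933 62.74094668085006
bailtop [ 0.527 -0.215  0.104] [ 0.493 -0.283  0.104] [ 0.51  -0.249  0.104] 0.07647582259792542 63.41136315548994
hook [ 0.553 -0.021  0.26 ] [ 0.524 -0.026  0.276] [ 0.629 -0.012  0.295] [0.691 0.008 0.3  ]
tip 0.02935987687091535 -170.1146139956614
be 0.07627242439118717 6.58811603434011
[ 76  23 120] [84 17 73]
[[ 0.737  0.074  0.01 ]
 [ 0.764 -0.041  0.01 ]
 [ 0.536 -0.09   0.01 ]
 [ 0.51   0.024  0.01 ]]
0.232642569435986 12.477499835065444
0.11794339309323185 -77.14542691581754
0.23299980324280473 -167.90584255051172
0.11638271816769484 102.68632669797806
```

Emit:
play_rows([
  [[0.03, 0.03, 0.005, 0, 0, -5], [0.075, 0.08, 0.01, 0, 0, -11], [0.12, 0.13, 0.015, 0, 0, -17], [0.165, 0.175, 0.02, 0, 0, -23], [0.21, 0.22, 0.02, 0, 0, -29], [0.25, 0.265, 0.02, 0, 0, -35], [0.29, 0.31, 0.02, 0, 0, -40], [0.329, 0.347, 0.02, 0, 0, -44]],
], jaw=0)

```text
t: 1.1
ee_pos: [0.5127, -0.2486, 0.3234]
tool_rot: [-0.0, 0.972, -0.235, 0.0]
wrist_force: [0.3, -1.4, -0.8]
gripper_width: 0.999
```

Emit:
play_rows([
  [[0, 0, 0, 0, 0, 0], [0, 0, 0, 0, 0, 0]],
])

```text
t: 1.35
ee_pos: [0.5125, -0.2487, 0.323]
tool_rot: [-0.0, 0.972, -0.234, -0.0]
wrist_force: [-0.6, -0.6, 0.3]
gripper_width: 0.996
```

Run:
```python
from h import *
np.set_printoptions(precision=4,suppress=True)
snap('side','s1');c=snap('top','t1')
o=ctrl.get_obs();print(o['t'],o['ee_pos'],o['tool_rot'],o['wrist_force'],o['qpos'])
a=cv2.imread('pics/s1.png');b=cv2.imread('pics/t1.png')
z=lambda i,x,y,w,h,k: cv2.resize(i[y:y+h,x:x+w],None,fx=k,fy=k,interpolation=cv2.INTER_CUBIC)
cv2.imwrite('pics/c1.png',np.hstack([z(a,290,90,100,120,4),z(b,360,140,100,120,4)]))
```

```text
1.45 [ 0.5119 -0.2498  0.3233] [-0.0002  0.9719 -0.2353 -0.0002] [-0.0447  0.2621 -0.8077] [ 0.3426  0.4126  0.0102  1.7285 -0.0054  1.001  -1.6909]
```

View pics/c1.png

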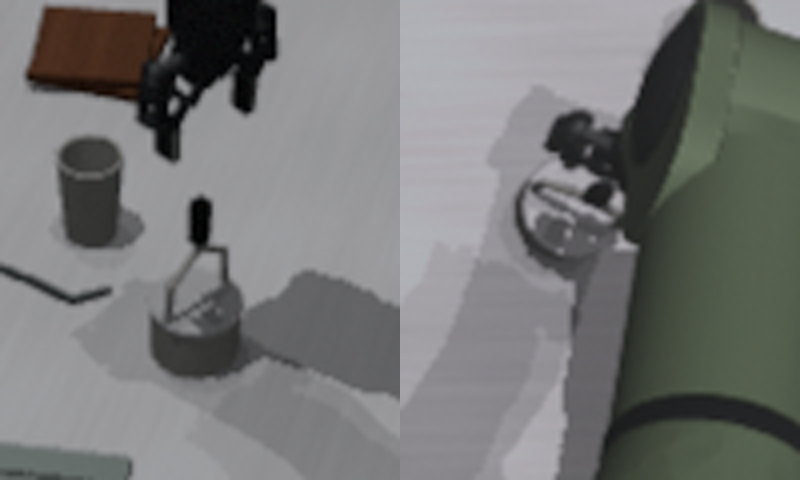

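The open fingers straddle the grip along the bail direction, with the post at crop (200,215) below and between them. I'll descend and take some baseline force readings first.

Emit:
play_rows([
  [[0, 0, -0.02, 0, 0, 0], [0, 0, -0.05, 0, 0, 0], [0, 0, -0.08, 0, 0, 0], [0, 0, -0.102, 0, 0, 0], [0, 0, -0.102, 0, 0, 0]],
])

```text
t: 2.08
ee_pos: [0.5106, -0.2506, 0.2203]
tool_rot: [-0.0, 0.972, -0.236, -0.001]
wrist_force: [0.4, 0.1, 0.3]
gripper_width: 0.999
```

```bash
cat > fz.py <<'E'
from h import *
import sys
def fz(n):
    R=[]
    for i in range(n):
        ctrl.camera('side');o=ctrl.get_obs();R.append(np.r_[o['wrist_force'],o['joint_torque'][[1,3]],o['ee_pos']])
    R=np.array(R);print('t',o['t'],o['tool_rot'].round(4),'g',round(o['gripper_width'],3));print(R.mean(0).round(4));print(R.std(0).round(4))
if __name__=='__main__':fz(int(sys.argv[1]))
E
python3 fz.py 12
```

```text
t 2.675 [-2.000e-04  9.719e-01 -2.353e-01 -1.000e-04] g 0.998
[-1.95900e-01 -1.06500e-01  7.00000e-04 -8.67731e+01 -3.03241e+01
  5.11900e-01 -2.50100e-01  2.21900e-01]
[2.9190e-01 4.1540e-01 4.5030e-01 1.1162e+00 4.9340e-01 2.0000e-04
 3.0000e-04 4.0000e-04]
```

Emit:
play_rows([
  [[0, 0, 0, 0, 0, 0], [0, 0, 0, 0, 0, 0], [0, 0, 0, 0, 0, 0], [0, 0, 0, 0, 0, 0], [0, 0, 0, 0, 0, 0], [0, 0, 0, 0, 0, 0]],
], jaw=1)

```text
t: 3.42
ee_pos: [0.5121, -0.2497, 0.2215]
tool_rot: [-0.0, 0.972, -0.235, 0.0]
wrist_force: [0.6, 0.4, 2.0]
gripper_width: 0.174
```

Emit:
play_rows([
  [[0, 0, 0.005, 0, 0, 0], [0, 0, 0.02, 0, 0, 0], [0, 0, 0.045, 0, 0, 0], [0, 0, 0.075, 0, 0, 0], [0, 0, 0.105, 0, 0, 0], [0, 0, 0.135, 0, 0, 0], [0, 0, 0.155, 0, 0, 0], [0, 0, 0.162, 0, 0, 0]],
])

```text
t: 4.42
ee_pos: [0.512, -0.2498, 0.3853]
tool_rot: [-0.0, 0.972, -0.235, 0.001]
wrist_force: [-0.4, 0.3, -5.9]
gripper_width: 0.18
```

Emit:
play_rows([
  [[-0.005, 0.02, 0, 0, 0, 4], [-0.012, 0.05, 0, 0, 0, 10], [-0.02, 0.09, 0, 0, 0, 16], [-0.028, 0.13, 0, 0, 0, 22], [-0.036, 0.165, 0, 0, 0, 28], [-0.042, 0.19, 0, 0, 0, 34], [-0.046, 0.207, 0, 0, 0, 38], [-0.047, 0.211, 0, 0, 0, 38.7]],
])

```text
t: 5.42
ee_pos: [0.4647, -0.038, 0.3851]
tool_rot: [-0.0, 0.995, 0.101, 0.001]
wrist_force: [-0.4, -1.4, -4.8]
gripper_width: 0.182
```

Emit:
play_rows([
  [[0, 0, 0, 0, 0, 0], [0, 0, 0, 0, 0, 0]],
])

```text
t: 5.68
ee_pos: [0.4648, -0.0388, 0.385]
tool_rot: [-0.0, 0.995, 0.1, 0.001]
wrist_force: [-0.3, 0.4, -4.8]
gripper_width: 0.177
```

```bash
python3 fz.py 20
python3 - <<'E'
from h import *
snap('side','s2');snap('top','t2')
a=cv2.imread('pics/s2.png');b=cv2.imread('pics/t2.png')
z=lambda i,x,y,w,h,k: cv2.resize(i[y:y+h,x:x+w],None,fx=k,fy=k,interpolation=cv2.INTER_CUBIC)
cv2.imwrite('pics/c2.png',np.hstack([z(a,240,110,120,150,4),z(b,310,100,80,150,4)]))
E
```

```text
t 6.675 [-5.000e-04  9.949e-01  1.010e-01  7.000e-04] g 0.178
[ 1.82500e-01  3.29000e-02 -5.48000e+00 -6.12528e+01 -4.02299e+01
  4.64800e-01 -3.82000e-02  3.85100e-01]
[3.114e-01 5.749e-01 5.414e-01 4.540e-02 1.170e-02 0.000e+00 2.000e-04
 0.000e+00]
```

View pics/c2.png

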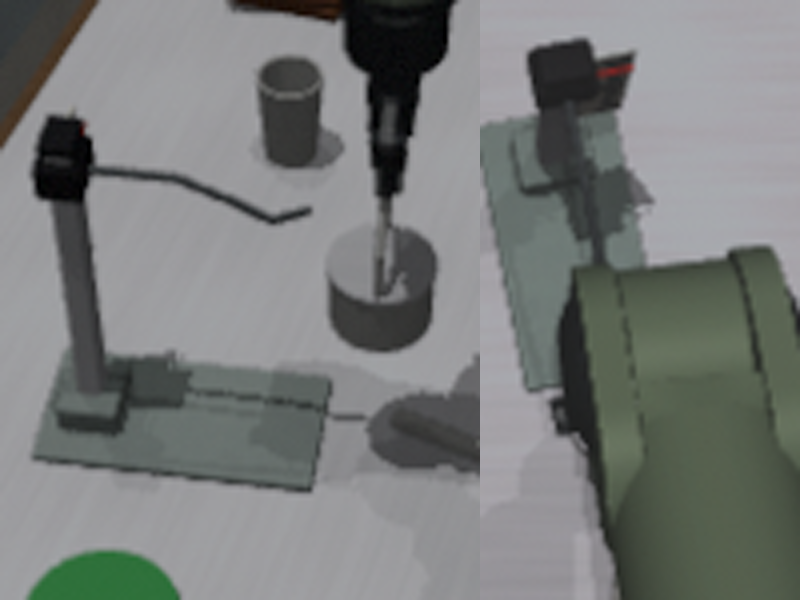

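The pail hangs straight just in front of the hook: its bail is at side (336,160), the hook tip at (317,162), and it's clear of everything. The weight is about 5.5 N, so the stretch should be about 78 mm. I'll cross-check the hook's lateral position in the unobstructed top view.

Run:
```python
from h import *
np.set_printoptions(precision=1,suppress=True)
t=load('top0');k=np.array([.553,-.021,.26]);a=np.radians(11.5);x=np.array([np.cos(a),np.sin(a),0])
for n,d,z in(('tip',-.028,.014),('hook',0,0),('30',.03,.016),('75',.075,.035),('140',.14,.038)): print(n,proj(t,k+d*x+[0,0,z]))
b=cv2.imread('pics/top0.png')
im=cv2.resize(b[120:200,305:365],None,fx=8,fy=7,interpolation=cv2.INTER_CUBIC)
im=cv2.convertScaleAbs(cv2.resize(b[120:200,305:365],None,fx=7,fy=7,interpolation=cv2.INTER_CUBIC),alpha=1.6)
cv2.imwrite('pics/c3.png',im)
```

```text
tip [342.2 182. ]
hook [339.8 173.7]
30 [337.8 163.4]
75 [334.7 147.8]
140 [329.8 126.7]
```

View pics/c3.png

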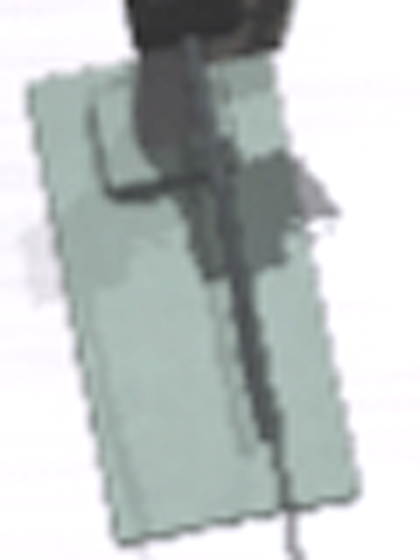

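The bar in the top view runs from px (332.9,127) to a tip at (343.3,182). Its angle is nearer 9.6°, and it lies a few mm towards -y of the side-view estimate. I'll use the held pail, whose pose is known, to calibrate the side camera bias.

Run:
```python
from h import *
np.set_printoptions(precision=4,suppress=True)
s=load('s2');t=load('top0');s0=load('side0')
im=s['color'];hs=cv2.cvtColor(im,cv2.COLOR_RGB2GRAY)
g=np.array([.4648,-.0382,.326])
for n,dz in(('peak',-.032),('lid',-.098),('foot',-.162)): print(n,proj(s,g+[0,0,dz]))
# can silhouette: dark/grey rows below lid
for v in range(184,198,2):
    r=hs[v,312:362].astype(int);e=np.abs(np.diff(r));i=np.argsort(e)[-4:];print(v,sorted(i+312.5),sorted(e[i]))
c=np.array([ (onz(t,332.9+(v-127.1)*10.4/55,v,z))for v,z in((182.1,.276),(160,.284),(147.8,.297))]);print(c)
print(tri(s0,(317.5,162.5),t,(343.3,182.1)))
```

```text
peak [337.0556 159.6612]
lid [336.4905 174.8802]
foot [335.977 188.707]
184 [np.float64(321.5), np.float64(322.5), np.float64(347.5), np.float64(348.5)] [np.int64(26), np.int64(35), np.int64(50), np.int64(79)]
186 [np.float64(321.5), np.float64(322.5), np.float64(347.5), np.float64(348.5)] [np.int64(20), np.int64(35), np.int64(48), np.int64(88)]
188 [np.float64(321.5), np.float64(322.5), np.float64(347.5), np.float64(348.5)] [np.int64(18), np.int64(38), np.int64(47), np.int64(77)]
190 [np.float64(321.5), np.float64(322.5), np.float64(346.5), np.float64(347.5)] [np.int64(35), np.int64(36), np.int64(49), np.int64(59)]
192 [np.float64(322.5), np.float64(323.5), np.float64(345.5), np.float64(346.5)] [np.int64(30), np.int64(33), np.int64(38), np.int64(62)]
194 [np.float64(323.5), np.float64(324.5), np.float64(344.5), np.float64(345.5)] [np.int64(27), np.int64(30), np.int64(39), np.int64(55)]
196 [np.float64(326.5), np.float64(327.5), np.float64(340.5), np.float64(342.5)] [np.int64(25), np.int64(26), np.int64(28), np.int64(34)]
[[ 0.525  -0.0299  0.276 ]
 [ 0.5912 -0.0188  0.284 ]
 [ 0.6259 -0.0122  0.297 ]]
(array([ 0.5256, -0.0302,  0.2715]), np.float64(0.00013947372896846872))
```

Emit:
play_rows([
  [[0.006, 0.001, 0, 0, 0, -0.5], [0.02, 0.003, 0, 0, 0, -1], [0.036, 0.006, 0, 0, 0, -1.6], [0.052, 0.009, 0, 0, 0, -1.6], [0.067, 0.011, 0, 0, 0, -1.6], [0.08, 0.013, 0, 0, 0, -1.6], [0.085, 0.0137, 0, 0, 0, -1.6], [0.085, 0.0137, 0, 0, 0, -1.6]],
])

```text
t: 7.78
ee_pos: [0.5498, -0.0243, 0.385]
tool_rot: [-0.0, 0.996, 0.087, 0.001]
wrist_force: [1.4, 0.2, -5.0]
gripper_width: 0.182
```

Run:
```python
from h import *
o=ctrl.get_obs();print(o['t'],o['ee_pos'],o['wrist_force'])
s=snap('side','s3')
a=cv2.imread('pics/s3.png')
z=lambda i,x,y,w,h,k: cv2.resize(i[y:y+h,x:x+w],None,fx=k,fy=k,interpolation=cv2.INTER_CUBIC)
cv2.imwrite('pics/c4.png',cv2.convertScaleAbs(z(a,260,120,80,80,7),alpha=1.4))
```

```text
7.775 [ 0.54978499 -0.0243333   0.38498837] [ 1.35641731  0.19270777 -5.02625403]
```

View pics/c4.png

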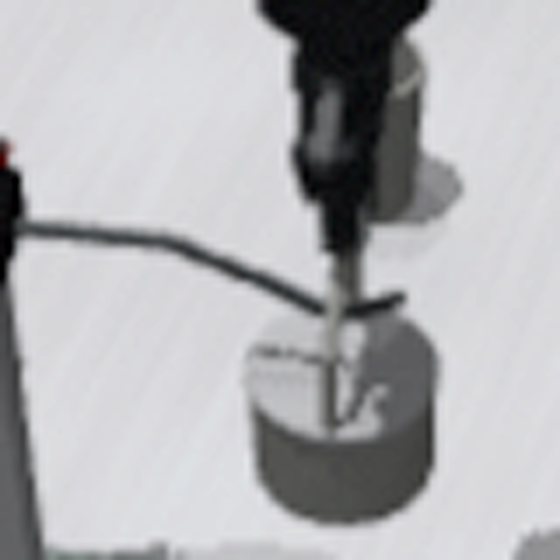

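The bail straddles the hook, with the trough at crop (338,317), directly under the peak at about (342,265). I'll lower gently.

Emit:
play_rows([
  [[0, 0, -0.006, 0, 0, 0], [0, 0, -0.014, 0, 0, 0], [0, 0, -0.02, 0, 0, 0], [0, 0, -0.024, 0, 0, 0], [0, 0, -0.028, 0, 0, 0], [0, 0, -0.033, 0, 0, 0], [0, 0, -0.039, 0, 0, 0], [0, 0, -0.045, 0, 0, 0]],
])

```text
t: 8.82
ee_pos: [0.5496, -0.0244, 0.3397]
tool_rot: [-0.0, 0.996, 0.087, 0.001]
wrist_force: [0.6, 0.8, -3.1]
gripper_width: 0.178
```

```bash
python3 fz.py 12
```

```text
t 9.425 [-4.000e-04  9.962e-01  8.710e-02  6.000e-04] g 0.179
[ 3.92400e-01  8.12800e-01 -3.66480e+00 -7.96733e+01 -3.84535e+01
  5.49500e-01 -2.44000e-02  3.40000e-01]
[9.1120e-01 6.0420e-01 6.6690e-01 1.3186e+00 5.5070e-01 0.0000e+00
 0.0000e+00 4.0000e-04]
```

Emit:
play_rows([
  [[0, 0.002, 0, 0, 0, 0], [-0.0005, 0.004, 0, 0, 0, 0], [-0.0005, 0.004, 0, 0, 0, 0]],
])

```text
t: 9.8
ee_pos: [0.5491, -0.0203, 0.3402]
tool_rot: [-0.0, 0.996, 0.087, 0.001]
wrist_force: [1.1, -2.0, -4.1]
gripper_width: 0.176
```

```bash
python3 fz.py 16
```

```text
t 10.6 [-5.000e-04  9.962e-01  8.710e-02  6.000e-04] g 0.176
[ 2.27290e+00 -1.24480e+00 -3.86970e+00 -7.92136e+01 -3.72307e+01
  5.49100e-01 -2.03000e-02  3.40200e-01]
[0.362  0.4025 0.5706 0.0302 0.125  0.     0.     0.    ]
```

Emit:
play_rows([
  [[0.001, -0.0015, 0, 0, 0, 0], [0.002, -0.0025, 0, 0, 0, 0], [0.002, -0.0025, 0, 0, 0, 0]],
])

```text
t: 10.98
ee_pos: [0.551, -0.0229, 0.3401]
tool_rot: [-0.001, 0.996, 0.087, 0.0]
wrist_force: [1.1, 1.2, -3.7]
gripper_width: 0.178
```

```bash
python3 fz.py 16
```

```text
t 11.775 [-5.000e-04  9.962e-01  8.710e-02  6.000e-04] g 0.175
[ 2.94400e-01  1.76600e-01 -3.85720e+00 -7.98437e+01 -3.85039e+01
  5.51000e-01 -2.28000e-02  3.40200e-01]
[0.6413 0.365  0.5065 0.0393 0.0454 0.     0.     0.    ]
```

Emit:
play_rows([
  [[0, 0, -0.004, 0, 0, 0], [0, 0, -0.01, 0, 0, 0], [0, 0, -0.017, 0, 0, 0], [0, 0, -0.024, 0, 0, 0], [0, 0, -0.031, 0, 0, 0], [0, 0, -0.038, 0, 0, 0], [0, 0, -0.044, 0, 0, 0], [0, 0, -0.048, 0, 0, 0]],
])

```text
t: 12.78
ee_pos: [0.5511, -0.0228, 0.2919]
tool_rot: [-0.0, 0.996, 0.087, 0.001]
wrist_force: [2.3, 0.7, -0.1]
gripper_width: 0.179
```

```bash
python3 fz.py 24
```

```text
t 13.975 [-5.000e-04  9.962e-01  8.710e-02  7.000e-04] g 0.178
[ 1.87650e+00  1.41140e+00 -7.12700e-01 -8.05348e+01 -3.35069e+01
  5.51100e-01 -2.28000e-02  2.92200e-01]
[6.592e-01 4.656e-01 6.144e-01 5.869e-01 2.105e-01 0.000e+00 0.000e+00
 2.000e-04]
```

Emit:
play_rows([
  [[0.001, 0.0005, -0.003, 0, 0, 0], [0.002, 0.001, -0.006, 0, 0, 0], [0.002, 0.001, -0.008, 0, 0, 0], [0.002, 0.001, -0.008, 0, 0, 0]],
])

```text
t: 14.48
ee_pos: [0.5522, -0.0223, 0.2834]
tool_rot: [-0.0, 0.996, 0.087, -0.001]
wrist_force: [-5.2, -2.8, 0.4]
gripper_width: 0.179
```

```bash
python3 fz.py 24
```

```text
t 15.675 [-2.000e-04  9.962e-01  8.690e-02 -7.000e-04] g 0.182
[-5.54470e+00 -1.75170e+00  1.79100e-01 -8.19386e+01 -3.74668e+01
  5.52200e-01 -2.23000e-02  2.83500e-01]
[0.5077 0.4367 0.5177 0.0532 0.021  0.     0.     0.    ]
```

Emit:
play_rows([
  [[-0.0004, -0.0002, 0, 0, 0, 0], [-0.0008, -0.0003, 0, 0, 0, 0], [-0.0008, -0.0003, 0, 0, 0, 0]],
])

```text
t: 16.05
ee_pos: [0.5516, -0.0225, 0.2836]
tool_rot: [-0.0, 0.996, 0.087, -0.0]
wrist_force: [2.5, 0.8, 1.3]
gripper_width: 0.18
```

```bash
python3 fz.py 24
```

```text
t 17.25 [-2.000e-04  9.962e-01  8.700e-02 -5.000e-04] g 0.177
[ 3.92280e+00  2.09710e+00  4.80000e-03 -8.06015e+01 -3.15485e+01
  5.51500e-01 -2.26000e-02  2.83600e-01]
[1.0493e+00 5.3170e-01 6.1330e-01 9.4000e-02 4.6870e-01 1.0000e-04
 0.0000e+00 0.0000e+00]
```

Emit:
play_rows([
  [[0.0003, 0.0001, 0, 0, 0, 0], [0.0003, 0.0001, 0, 0, 0, 0]],
])

```text
t: 17.5
ee_pos: [0.5516, -0.0226, 0.2834]
tool_rot: [-0.0, 0.996, 0.087, -0.001]
wrist_force: [2.6, 1.5, 0.2]
gripper_width: 0.174
```

```bash
python3 fz.py 20
```

```text
t 18.5 [-2.000e-04  9.962e-01  8.690e-02 -6.000e-04] g 0.181
[ 1.61870e+00  1.20160e+00  6.81000e-02 -8.09586e+01 -3.30564e+01
  5.51700e-01 -2.25000e-02  2.83500e-01]
[0.7996 0.6566 0.4749 0.0697 0.3129 0.     0.     0.    ]
```

Emit:
play_rows([
  [[0.0002, 0.0002, 0, 0, 0, 0], [0.0002, 0.0002, 0, 0, 0, 0]],
])

```text
t: 18.75
ee_pos: [0.5518, -0.0225, 0.2835]
tool_rot: [-0.0, 0.996, 0.087, -0.001]
wrist_force: [-0.7, 0.5, -0.1]
gripper_width: 0.18
```

```bash
python3 fz.py 16; python3 -c "
from h import *
snap('side','s4')"
```

```text
t 19.55 [-2.000e-04  9.962e-01  8.690e-02 -7.000e-04] g 0.178
[-1.01980e+00 -9.40500e-01  1.55800e-01 -8.12789e+01 -3.45632e+01
  5.51800e-01 -2.24000e-02  2.83500e-01]
[0.5517 0.6671 0.4141 0.0455 0.2239 0.     0.     0.    ]
```

Emit:
play_rows([
  [[0, 0, 0, 0, 0, 0], [0, 0, 0, 0, 0, 0], [0, 0, 0, 0, 0, 0], [0, 0, 0, 0, 0, 0], [0, 0, 0, 0, 0, 0]],
], jaw=0)

```text
t: 20.23
ee_pos: [0.5519, -0.0224, 0.2835]
tool_rot: [-0.0, 0.996, 0.087, -0.001]
wrist_force: [-0.3, 1.2, -0.9]
gripper_width: 1.0
```

```bash
python3 fz.py 8
python3 - <<'E'
from h import *
snap('side','s5')
z=lambda i,x,y,w,h,k: cv2.resize(i[y:y+h,x:x+w],None,fx=k,fy=k,interpolation=cv2.INTER_CUBIC)
f=lambda n:z(cv2.imread(f'pics/{n}.png'),250,120,80,100,5)
cv2.imwrite('pics/c5.png',cv2.convertScaleAbs(np.hstack([f('s4'),f('s5')]),alpha=1.4))
E
```

```text
t 20.625 [-2.000e-04  9.962e-01  8.690e-02 -7.000e-04] g 1.001
[-9.69000e-02  2.89100e-01 -1.66000e-01 -8.12554e+01 -3.40586e+01
  5.51800e-01 -2.24000e-02  2.83500e-01]
[0.609  0.782  0.4016 0.0018 0.0018 0.     0.     0.    ]Traceback (most recent call last):
  File "<stdin>", line 2, in <module>
  File "h.py", line 4, in snap
    c=ctrl.camera(n); cv2.imwrite(f'pics/{f}.png',c['color'][:,:,::-1]); np.savez(f'pics/{f}.npz',**c); return c
ValueError: 200 camera calls are used up
```

The camera budget ran out: my force averaging used camera calls to advance time. The remaining steps run on known geometry and force readings. I'll let the pail hang hands off.

Emit:
play_rows([
  [[0, 0, 0, 0, 0, 0], [0, 0, 0, 0, 0, 0], [0, 0, 0, 0, 0, 0], [0, 0, 0, 0, 0, 0], [0, 0, 0, 0, 0, 0], [0, 0, 0, 0, 0, 0], [0, 0, 0, 0, 0, 0], [0, 0, 0, 0, 0, 0]],
])

```text
t: 21.62
ee_pos: [0.5519, -0.0224, 0.2835]
tool_rot: [-0.0, 0.996, 0.087, -0.001]
wrist_force: [-0.2, -0.1, -0.9]
gripper_width: 1.001
```

Emit:
play_rows([
  [[0, 0, 0, 0, 0, 0], [0, 0, 0, 0, 0, 0], [0, 0, 0, 0, 0, 0], [0, 0, 0, 0, 0, 0], [0, 0, 0, 0, 0, 0], [0, 0, 0, 0, 0, 0], [0, 0, 0, 0, 0, 0], [0, 0, 0, 0, 0, 0]],
])

```text
t: 22.62
ee_pos: [0.5519, -0.0224, 0.2835]
tool_rot: [-0.0, 0.996, 0.087, -0.001]
wrist_force: [-0.3, 0.7, 0.3]
gripper_width: 0.998
```

Emit:
play_rows([
  [[0, 0, 0, 0, 0, 0], [0, 0, 0, 0, 0, 0], [0, 0, 0, 0, 0, 0], [0, 0, 0, 0, 0, 0], [0, 0, 0, 0, 0, 0], [0, 0, 0, 0, 0, 0], [0, 0, 0, 0, 0, 0], [0, 0, 0, 0, 0, 0]],
])

```text
t: 23.62
ee_pos: [0.5519, -0.0224, 0.2835]
tool_rot: [-0.0, 0.996, 0.087, -0.001]
wrist_force: [-0.2, 0.0, 1.0]
gripper_width: 1.0
```

Emit:
play_rows([
  [[0, 0, 0, 0, 0, 0], [0, 0, 0, 0, 0, 0], [0, 0, 0, 0, 0, 0], [0, 0, 0, 0, 0, 0], [0, 0, 0, 0, 0, 0], [0, 0, 0, 0, 0, 0], [0, 0, 0, 0, 0, 0], [0, 0, 0, 0, 0, 0]],
])

```text
t: 24.62
ee_pos: [0.5519, -0.0224, 0.2835]
tool_rot: [-0.0, 0.996, 0.087, -0.001]
wrist_force: [-0.6, 0.0, 0.9]
gripper_width: 0.997
```

Emit:
play_rows([
  [[0, 0, 0, 0, 0, 0], [0, 0, 0, 0, 0, 0], [0, 0, 0, 0, 0, 0], [0, 0, 0, 0, 0, 0], [0, 0, 0, 0, 0, 0], [0, 0, 0, 0, 0, 0], [0, 0, 0, 0, 0, 0], [0, 0, 0, 0, 0, 0]],
])

```text
t: 25.62
ee_pos: [0.5519, -0.0224, 0.2835]
tool_rot: [-0.0, 0.996, 0.087, -0.001]
wrist_force: [0.3, 0.3, -0.5]
gripper_width: 1.001
```

Emit:
play_rows([
  [[0, 0, 0, 0, 0, 0], [0, 0, 0, 0, 0, 0], [0, 0, 0, 0, 0, 0], [0, 0, 0, 0, 0, 0], [0, 0, 0, 0, 0, 0], [0, 0, 0, 0, 0, 0], [0, 0, 0, 0, 0, 0], [0, 0, 0, 0, 0, 0]],
])

```text
t: 26.62
ee_pos: [0.5519, -0.0224, 0.2835]
tool_rot: [-0.0, 0.996, 0.087, -0.001]
wrist_force: [0.8, 0.8, 0.1]
gripper_width: 1.0
```

Emit:
play_rows([
  [[0, 0, 0, 0, 0, 0], [0, 0, 0, 0, 0, 0], [0, 0, 0, 0, 0, 0], [0, 0, 0, 0, 0, 0], [0, 0, 0, 0, 0, 0], [0, 0, 0, 0, 0, 0], [0, 0, 0, 0, 0, 0], [0, 0, 0, 0, 0, 0]],
])

```text
t: 27.62
ee_pos: [0.5518, -0.0224, 0.2835]
tool_rot: [-0.0, 0.996, 0.087, -0.001]
wrist_force: [0.4, 0.1, 0.9]
gripper_width: 1.002
```

Emit:
play_rows([
  [[0, 0, 0, 0, 0, 0], [0, 0, 0, 0, 0, 0], [0, 0, 0, 0, 0, 0], [0, 0, 0, 0, 0, 0], [0, 0, 0, 0, 0, 0], [0, 0, 0, 0, 0, 0], [0, 0, 0, 0, 0, 0], [0, 0, 0, 0, 0, 0]],
])

```text
t: 28.62
ee_pos: [0.5519, -0.0224, 0.2835]
tool_rot: [-0.0, 0.996, 0.087, -0.001]
wrist_force: [0.1, -0.5, -0.1]
gripper_width: 1.003
```

Emit:
play_rows([
  [[0, 0, 0, 0, 0, 0], [0, 0, 0, 0, 0, 0], [0, 0, 0, 0, 0, 0], [0, 0, 0, 0, 0, 0], [0, 0, 0, 0, 0, 0], [0, 0, 0, 0, 0, 0], [0, 0, 0, 0, 0, 0], [0, 0, 0, 0, 0, 0]],
])

```text
t: 29.62
ee_pos: [0.5519, -0.0224, 0.2835]
tool_rot: [-0.0, 0.996, 0.087, -0.001]
wrist_force: [-0.2, -0.2, -0.3]
gripper_width: 1.0
```

Emit:
play_rows([
  [[0, 0, 0, 0, 0, 0], [0, 0, 0, 0, 0, 0], [0, 0, 0, 0, 0, 0], [0, 0, 0, 0, 0, 0], [0, 0, 0, 0, 0, 0], [0, 0, 0, 0, 0, 0], [0, 0, 0, 0, 0, 0], [0, 0, 0, 0, 0, 0]],
])

```text
t: 30.62
ee_pos: [0.5518, -0.0224, 0.2835]
tool_rot: [-0.0, 0.996, 0.087, -0.001]
wrist_force: [0.2, 0.2, 0.1]
gripper_width: 1.0
```

Emit:
play_rows([
  [[0, 0, 0, 0, 0, 0], [0, 0, 0, 0, 0, 0], [0, 0, 0, 0, 0, 0], [0, 0, 0, 0, 0, 0], [0, 0, 0, 0, 0, 0], [0, 0, 0, 0, 0, 0]],
], jaw=1)

```text
t: 31.38
ee_pos: [0.5519, -0.0224, 0.2835]
tool_rot: [-0.0, 0.996, 0.087, -0.001]
wrist_force: [0.5, -1.0, -0.3]
gripper_width: 0.177
```

Emit:
play_rows([
  [[0, 0, 0.003, 0, 0, 0], [0, 0, 0.008, 0, 0, 0], [0, 0, 0.014, 0, 0, 0], [0, 0, 0.021, 0, 0, 0], [0, 0, 0.028, 0, 0, 0], [0, 0, 0.035, 0, 0, 0], [0, 0, 0.042, 0, 0, 0], [0, 0, 0.048, 0, 0, 0]],
])

```text
t: 32.38
ee_pos: [0.5518, -0.0224, 0.3319]
tool_rot: [-0.0, 0.996, 0.087, -0.001]
wrist_force: [0.6, 0.4, -3.4]
gripper_width: 0.176
```

Emit:
play_rows([
  [[0, 0, 0.004, 0, 0, 0], [0, 0, 0.009, 0, 0, 0], [0, 0, 0.014, 0, 0, 0], [0, 0, 0.018, 0, 0, 0], [0, 0, 0.021, 0, 0, 0], [0, 0, 0.024, 0, 0, 0], [0, 0, 0.027, 0, 0, 0], [0, 0, 0.03, 0, 0, 0]],
])

```text
t: 33.38
ee_pos: [0.5517, -0.0224, 0.362]
tool_rot: [-0.0, 0.996, 0.087, -0.001]
wrist_force: [0.3, -0.3, -5.1]
gripper_width: 0.178
```

Emit:
play_rows([
  [[0, 0, 0.003, 0, 0, 0], [0, 0, 0.006, 0, 0, 0], [0, 0, 0.01, 0, 0, 0], [0, 0, 0.014, 0, 0, 0], [0, 0, 0.019, 0, 0, 0], [0, 0, 0.024, 0, 0, 0], [0, 0, 0.024, 0, 0, 0], [0, 0, 0.024, 0, 0, 0]],
])

```text
t: 34.38
ee_pos: [0.5517, -0.0224, 0.3859]
tool_rot: [-0.0, 0.996, 0.087, -0.001]
wrist_force: [0.1, -0.4, -4.9]
gripper_width: 0.181
```

Emit:
play_rows([
  [[-0.004, -0.0007, 0, 0, 0, 0], [-0.014, -0.0025, 0, 0, 0, 0], [-0.03, -0.005, 0, 0, 0, 0], [-0.048, -0.008, 0, 0, 0, 0], [-0.066, -0.0115, 0, 0, 0, 0], [-0.082, -0.0145, 0, 0, 0, 0], [-0.092, -0.016, 0, 0, 0, 0], [-0.095, -0.0165, 0, 0, 0, 0]],
])

```text
t: 35.38
ee_pos: [0.4563, -0.039, 0.3861]
tool_rot: [-0.0, 0.996, 0.087, -0.001]
wrist_force: [-0.1, -0.3, -4.9]
gripper_width: 0.182
```

Run:
```python
from h import *
np.set_printoptions(precision=4,suppress=True)
s=load('side0');t=load('top0')
h=cv2.cvtColor(s['color'],cv2.COLOR_RGB2HSV);print(h[305,301])
m=cv2.inRange(h,(8,50,60),(24,190,230));m[:,:275]=0;m[:,327:]=0;m[:280]=0;m[330:]=0
e=cv2.fitEllipse(max(cv2.findContours(m,0,1)[0],key=cv2.contourArea));print(e,onz(s,*e[0],.01))
print('top',onz(t,243.4,210.9,.01))
o=ctrl.get_obs();print(o['t'],o['ee_pos'],o['wrist_force'],o['qpos'])
```

```text
[ 17 110 123]
((301.2555236816406, 304.9466552734375), (37.567588806152344, 41.41899871826172), 84.94441223144531) [0.463  0.3209 0.01  ]
top [0.4615 0.3161 0.01  ]
35.375 [ 0.4563 -0.039   0.3861] [-0.0595 -0.2754 -4.851 ] [ 0.1389  0.169  -0.2098  1.9007  0.0395  1.0775 -1.4837]
```

Emit:
play_rows([
  [[0, 0.015, 0, 0, 0, 2], [0, 0.05, 0, 0, 0, 6], [0.001, 0.095, 0, 0, 0, 10], [0.002, 0.145, 0, 0, 0, 14], [0.003, 0.195, 0, 0, 0, 18], [0.004, 0.245, 0, 0, 0, 22], [0.005, 0.29, 0, 0, 0, 26], [0.006, 0.325, 0, 0, 0, 30]],
])

```text
t: 36.38
ee_pos: [0.4617, 0.289, 0.3859]
tool_rot: [-0.0, 0.939, 0.344, -0.001]
wrist_force: [0.4, 0.0, -5.8]
gripper_width: 0.182
```

Emit:
play_rows([
  [[0, 0.02, 0, 0, 0, 0], [0, 0.029, 0, 0, 0, 0], [0, 0.032, -0.01, 0, 0, 0], [0, 0.032, -0.03, 0, 0, 0], [0, 0.032, -0.055, 0, 0, 0], [0, 0.032, -0.08, 0, 0, 0], [0, 0.032, -0.1, 0, 0, 0], [0, 0.032, -0.11, 0, 0, 0]],
])

```text
t: 37.38
ee_pos: [0.4618, 0.3196, 0.2746]
tool_rot: [0.0, 0.939, 0.343, -0.002]
wrist_force: [-0.3, 0.2, -5.4]
gripper_width: 0.176
```

Emit:
play_rows([
  [[0, 0, -0.006, 0, 0, 0], [0, 0, -0.013, 0, 0, 0], [0, 0, -0.02, 0, 0, 0], [0, 0, -0.026, 0, 0, 0], [0, 0, -0.031, 0, 0, 0], [0, 0, -0.034, 0, 0, 0], [0, 0, -0.034, 0, 0, 0], [0, 0, -0.034, 0, 0, 0]],
])

```text
t: 38.38
ee_pos: [0.4618, 0.3197, 0.2408]
tool_rot: [0.0, 0.939, 0.343, -0.001]
wrist_force: [0.0, 0.3, -5.3]
gripper_width: 0.181
```

Emit:
play_rows([
  [[0, -0.001, -0.0015, 0, 0, 0], [0, -0.001, -0.003, 0, 0, 0], [0, -0.001, -0.0045, 0, 0, 0], [0, -0.001, -0.0055, 0, 0, 0], [0, -0.001, -0.0055, 0, 0, 0]],
])

```text
t: 39.0
ee_pos: [0.4618, 0.3187, 0.2352]
tool_rot: [-0.0, 0.939, 0.343, -0.001]
wrist_force: [0.9, 0.0, -5.5]
gripper_width: 0.174
```

Emit:
play_rows([
  [[0, 0, -0.0008, 0, 0, 0], [0, 0, -0.0015, 0, 0, 0], [0, 0, -0.0015, 0, 0, 0]],
])

```text
t: 39.38
ee_pos: [0.4618, 0.3187, 0.2337]
tool_rot: [-0.0, 0.939, 0.343, -0.002]
wrist_force: [-0.9, 0.3, -4.9]
gripper_width: 0.183
```

Emit:
play_rows([
  [[0, 0, -0.0005, 0, 0, 0], [0, 0, -0.001, 0, 0, 0], [0, 0, -0.001, 0, 0, 0]],
])

```text
t: 39.75
ee_pos: [0.4617, 0.3187, 0.2326]
tool_rot: [0.0, 0.939, 0.343, -0.002]
wrist_force: [0.4, -0.5, -5.2]
gripper_width: 0.176
```

Emit:
play_rows([
  [[0, 0, -0.0005, 0, 0, 0], [0, 0, -0.001, 0, 0, 0], [0, 0, -0.001, 0, 0, 0]],
])

```text
t: 40.12
ee_pos: [0.4618, 0.3188, 0.2319]
tool_rot: [-0.0, 0.939, 0.343, -0.001]
wrist_force: [-0.6, -1.5, 2.2]
gripper_width: 0.179
```

Emit:
play_rows([
  [[0, 0, 0, 0, 0, 0], [0, 0, 0, 0, 0, 0], [0, 0, 0, 0, 0, 0], [0, 0, 0, 0, 0, 0], [0, 0, 0, 0, 0, 0], [0, 0, 0, 0, 0, 0]],
], jaw=0)

```text
t: 40.88
ee_pos: [0.4618, 0.3188, 0.2319]
tool_rot: [-0.0, 0.939, 0.343, -0.001]
wrist_force: [0.3, 0.5, -0.6]
gripper_width: 1.001
```

Emit:
play_rows([
  [[0, 0, 0.008, 0, 0, 0], [0, 0, 0.02, 0, 0, 0], [0, 0, 0.04, 0, 0, 0], [0, 0, 0.065, 0, 0, 0], [0, 0, 0.09, 0, 0, 0], [0, 0, 0.115, 0, 0, 0], [0, 0, 0.13, 0, 0, 0], [0, 0, 0.13, 0, 0, 0]],
])

```text
t: 41.88
ee_pos: [0.4619, 0.319, 0.3628]
tool_rot: [-0.0, 0.939, 0.343, -0.001]
wrist_force: [-0.2, 0.1, -0.4]
gripper_width: 0.998
```

```bash
python3 -c "
from cell import ctrl
o=ctrl.get_obs();print(o['t'],o['ee_pos'],o['wrist_force'],o['gripper_width']);print(ctrl.finish_job())"
```

```text
41.875 [0.46194861 0.31896265 0.36284097] [-0.19334286  0.12471976 -0.42349257] 0.997801766043702
the job is handed in; nothing more can be done
None
```

I weighed the pail on the hook, set it on the cork trivet and handed the job in at 41.9 s. I couldn't confirm the hang or the final placing by picture. I averaged the wrist force by making repeated camera calls, and all 200 were used up just after I let go of the pail on the hook.

- **Hanging:** I lowered the pail onto the hook slowly and nudged it sideways until the side forces fell to about 1 N. I let go when the vertical force on the hand was about 0.1 to 0.15 N, within the 0.3 N allowed. The wrist read about 5.5 N for the pail, or roughly 0.56 kg and 78 mm of stretch.
- **Settling:** It hung about 10 s hands off. The wrist force showed only noise and the later regrip closed cleanly on the grip, but I have no picture showing that the pail was still.
- **Lifting off:** The hand took the load back smoothly, to about 5 N once clear of the hook.
- **Setting down:** Contact came within 2 mm of the expected height, with the wrist force going from -5.2 to +2.2 N. After release it read about zero, and I backed off 130 mm straight up.
- **Trivet centre:** The two camera estimates of the trivet centre differed by 5 mm in y (0.316 and 0.321). I placed the pail between them, at y = 0.319.

The arm never went near the bowls, tumbler or spoon.

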